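# Hang up the pin spanner and hold the index pin out

### The arm

A 7-joint arm with a two-finger parallel gripper is mounted at the origin on a cart in front of the work surface, level with it; the furniture and walls round the work are solid. World frame = base frame: x ahead of the robot, y to its left, z up, the work surface at z = 0. Lengths are in m, angles in rad, forces in N, time in s.
With the tool pointing down it reaches from about 0.4 to 0.85 m from the base axis. Payload 10.4 kg.
Tool frame: the origin (TCP) lies midway between the tips of the shut fingers; the grasp point (between the pads) lies 19 mm behind it (bot.hold_point_z is the distance from the TCP to the grasp point, in m); z points along the fingers, y is the line along which they close (so a half turn about z gives the same grasp; the last joint's range is limited). The gripper opens to 85 mm and grips with 20 to 120 N. Pads are 22 mm wide; open, the fingers measure 114 mm over their backs; the gripper's body (76 mm by 85 mm) begins 54 mm behind the grasp point. The pads swing forward as they close: fully open they stand 13 mm farther back than shut.
Start: joints at [1.31, 0.332, -0.065, 1.46, 0.022, 1.35, -0.088], TCP at [0.147, -0.607, 0.231] pointing down, gripper open.
Joint ranges: [-2.6, 2.6], [-0.5, 2.12], [-1.47, 1.34], [0.16, 2.42], [-1.27, 4.41], [0.06, 2.06], [-2.6, 2.6]. Speed limits (rad/s): [2.22, 2.22, 2.79, 2.79, 3.14, 3.14, 3.14].

### API

Orientations are given as a rotation vector (axis times angle).
In Python, from bench import telemetry, grab_frame, camera_info, workorder, finder, bot gives the robot as it stands.
- The arm moves only by the shell command python3 -m pendant 'ROWS' [FORCE]. ROWS is text: rows parted by semicolons, each of 5 numbers parted by spaces: the shift along the world's x, y, z normalised to -1 to 1, where 1 is 15 cm, then the turn about the world's z normalised to -1 to 1, where 1 is 60 degrees, then the opening, from 0 (shut) to 1 (fully open). A call has exactly 8 rows; each row is the pose to reach, as a shift and turn from the pose commanded when the call began; what a row does not reach only later rows make up. A row lasts 1/10 s, in which the tool goes at most 50 mm and 8.59 degrees, less where a joint would pass 70% of its speed; a pose out of reach is approached as far as the arm can. A call with a number of a shift or a turn outside -1 to 1 is refused whole. A call with a gripper value outside its range is refused whole. The fingers move at their own pace and stop on an object; FORCE is the grip in N (left out, the last holds). Time passes only in rows, so rows that repeat a pose let the fingers close, or fill a call up. It gives the time, the measured TCP pose, the force, the opening and the grip force at its end, in the units of the state.
- telemetry.get_obs(): the state, without advancing time (a new reading comes with each control period).
- grab_frame(name): name is "side" or "top" or "wrist"; returns the picture (480x640x3 uint8, blue, green, red); there is no depth.
- camera_info(name): a dict with "camera_matrix" (3x3 intrinsics, pixels), "pose" (4x4, takes a point from camera to world coordinates). Camera axes: x right, y down, z forward; pixel columns grow to the right and rows downward; lengths in m; the calibration is good to about 2 mm. The wrist camera is an equidistant fisheye: a pixel r from the principal point sees the ray r / f radians off the axis. A picture is of the moment at which its call begins: read the wrist's pose just before it. camera_info takes no time and is no camera call; for the wrist camera it gives the pose at the moment of the call.
- workorder.job_done(): hands the job in; it is judged then, once.
Trained networks look in the newest picture that a camera, given by its name, has taken for a name from the list of things; names that differ only in an ending like _2 or _b are one class to them, and where a whole thing is asked for, a point or a joint stands for the part that bears it (a point fixed in the world has none). Each returns a list of dicts, best first, with "p" (0 to 1); they miss things now and then, are a little off and sometimes report something else, mostly with a low value. They report only what shows in the picture. A call takes as long as a camera call. They do not tell look-alikes from the thing itself.
- finder.trace(camera, target): "pixels" (480x640 bool, what is visible of it).
- finder.tip_of(camera, target): "centre" ([x, y, z] in m, in world coordinates, good to about 4 mm: a listed point, or the origin of a listed thing).
The state is a dict: "clock": time; "qpos": joint angles; "joint_vel": joint speeds; "joint_efforts": joint torques, N m; "ee_pos": TCP position; "eef_rot": TCP orientation; "ft_force": force on the tool from outside, world axes, zero at the start; "wrist_torque": the same for the moment, N m; "grip_width": opening from 0.0 (shut) to 1.0 (fully open); "grasp_force": force on a finger pad.
Only numpy, scipy, OpenCV 4.12 (cv2) and the standard library are available. Lean on these libraries where they do the work, as an engineer would, in place of code of your own. Each camera call takes 0.05 s, during which the arm holds its last target. There are 200 camera calls.

### The job

The pin spanner has been left lying on the round index table: hang it by its eye on the upturned hook of the tool stand and let go of it, so that it hangs straight down. Then pull the red knob of the table's sprung index pin fully up to its stop, so that the pin stands clear of its hole, and finish while still holding it there; do not lift the pin before the spanner hangs. Leave the three plaster dental models where they are.

Things in the scene. Friction and masses are not known exactly. Their poses are not given: they have to be found in the camera images.
- station: index station, fixed: grey base 215x150x14 mm, steel flange 196 mm across with a ring of dark holes (top at 30 mm), on it the round aluminium table 140 mm across (top 46 mm above the desk). Origin: on the desk under the table's centre, z up; the vertical index pin is 88 mm from it along +x, in a grey bracket 36 mm wide and 60 mm high from 76 mm outwards; its lock nut under the knob tops at 65 mm.
- index_pin (a joint): lift of the index pin (m), straight up: 0 = sprung home in its hole, 0.018 = fully up against its hard stop (clear of the hole). A spring pulls it down with about 6 N at 0 and 10 N (with the weight) at the stop; it snaps back when let go.
- knob_grip (a point): centre of the red pull knob of the index pin, an upright ribbed cylinder 24 mm across and 32 mm high; with the pin home it reaches from 70 to 102 mm above the desk. Moves up with the pin. Its top and sides are free.
- stand: tool stand, fixed: grey base 110x90x14 mm, upright steel post 14 mm across, 187 mm high. Origin: on the desk under the post, z up. From the post a round bar 8 mm thick runs along the stand's -x, sloping down from 171 to 165 mm above the desk (its centre line), and 63 mm from the post turns straight up to make the hook.
- hook_tip (a point): rounded top end of the hook's upturned part, 193 mm above the desk, 63 mm from the post along the stand's -x. The upturned part is vertical, 8 mm thick, and stands 24 mm above the top of the bar beside it.
- hook_seat (a point): on the centre line of the hook's bar, midway between the post and the upturned part, 168 mm above the desk. The eye's wire may rest anywhere along the bar; the eye's centre then hangs about 10 mm below the bar's centre line.
- spanner: pin spanner, about 80 g, 132 mm long: blue handle 72 mm long, 16x16 mm in section, a round steel-wire eye at one end, a steel T-head 32 mm wide with two short pins at the other end. Origin: in the middle of its length at its underside; its x axis runs along it to the eye, z up as it lies.
- spanner_eye (a point): centre of the eye, 45 mm from the origin along x and 8 mm above the underside. The eye is a ring of 7 mm thick wire, 28 mm clear inside, 42 mm outside, in the spanner's xy plane.
- spanner_grip (a point): point to grip, in the handle's middle at about the centre of mass: 8 mm from the origin along -x (so 53 mm from the eye's centre), 8 mm above the underside; the handle is 16 mm wide here.
- model_tan_half: tan plaster dental model, 55x60x42 mm, loose; leave alone. Origin: centre of its underside.
- model_white_lower: white plaster dental model, 42x64x31 mm, loose; leave alone. Origin: centre of its underside.
- model_pink_stone: pink plaster dental model, 55x71x36 mm, loose; leave alone. Origin: centre of its underside.
Not all that is in view belongs to the job. What is shaped like the spanner but green is not meant.

How it is judged:
By the outcome, as a careful person would: the job done as asked, in the order asked, and still so for the second after the job is handed in, while the arm keeps its last pose, push and grip.
It also fails if it takes over 48 s, if anything falls off the work surface, if the arm or the gripper's body presses on something with over 40 N, if the wrist force passes 120 N, or if a joint passes its speed limit or range.

## Working session

There is one attempt and no reset: what is moved stays moved. The work goes in short steps, Python scripts to look and compute and a shell command to move; the robot and the scene stay as the last step left them, time stands still between calls to the robot, and variables do not carry over. Pictures are saved under pics/ and viewed, at most 13 in all, crops included, and the job is handed in when it is done.

```bash
mkdir -p pics; ls; cat > look.py <<'E'
import cv2,numpy as np
from bench import telemetry, grab_frame, camera_info, workorder, finder, bot
def st():
    o=telemetry.get_obs(); print({k:np.round(o[k],3).tolist() for k in("clock","ee_pos","eef_rot","ft_force","grip_width","grasp_force","qpos")}); return o
E
python3 - <<'E'
from look import *
st()
ims=[]
for c in("top","side"):
    im=grab_frame(c); cv2.imwrite(f"pics/{c}0.png",im)
    for t in("spanner","spanner_eye","spanner_grip","knob_grip","station","stand","hook_tip","hook_seat"):
        print(c,t,[(np.round(d["centre"],3).tolist(),round(d["p"],2)) for d in finder.tip_of(c,t)][:3])
    print(camera_info(c)["pose"].round(3).tolist(),camera_info(c)["camera_matrix"][0][0])
st()
E
```

```text
pics
{'clock': 0.0, 'ee_pos': [0.147, -0.607, 0.231], 'eef_rot': [-3.118, -0.372, 0.0], 'ft_force': [-0.95, -0.162, -0.48], 'grip_width': 0.996, 'grasp_force': 0.0, 'qpos': [1.31, 0.333, -0.065, 1.461, 0.022, 1.35, -0.088]}
top spanner [([0.503, -0.003, 0.001], 0.68), ([0.501, 0.208, 0.049], 0.62)]
top spanner_eye [([0.538, 0.235, 0.052], 0.56), ([0.502, -0.05, 0.011], 0.53)]
top spanner_grip [([0.495, -0.0, 0.008], 0.74), ([0.5, 0.204, 0.054], 0.53)]
top knob_grip [([0.605, 0.191, 0.085], 0.66), ([0.523, -0.206, 0.165], 0.39)]
top station [([0.522, 0.213, 0.001], 0.6), ([0.603, 0.192, 0.086], 0.21)]
top stand [([0.557, -0.202, 0.001], 0.81), ([0.499, 0.203, 0.054], 0.66)]
top hook_tip [([0.491, -0.207, 0.19], 0.9)]
top hook_seat [([0.525, -0.203, 0.166], 0.97), ([0.556, -0.2, -0.002], 0.18)]
[[0.012, -0.978, 0.208, 0.241], [-1.0, -0.012, 0.003, -0.021], [-0.001, -0.208, -0.978, 1.564], [0.0, 0.0, 0.0, 1.0]] 547.5341907453972
side spanner [([0.5, 0.205, 0.045], 0.65), ([0.495, -0.001, 0.0], 0.65), ([0.537, 0.235, 0.058], 0.38)]
side spanner_eye [([0.538, 0.237, 0.059], 0.81), ([0.502, -0.05, 0.009], 0.8), ([0.553, -0.201, -0.004], 0.63)]
side spanner_grip [([0.498, 0.004, 0.003], 0.73), ([0.494, 0.202, 0.052], 0.69)]
side knob_grip [([0.605, 0.195, 0.09], 0.63)]
side station [([0.52, 0.216, 0.0], 0.66)]
side stand [([0.552, -0.2, -0.004], 0.67)]
side hook_tip [([0.486, -0.21, 0.188], 0.82), ([0.603, 0.196, 0.09], 0.26)]
side hook_seat [([0.519, -0.203, 0.167], 0.85)]
[[-0.829, -0.284, 0.481, -0.027], [-0.559, 0.449, -0.697, 0.798], [-0.018, -0.847, -0.531, 0.77], [0.0, 0.0, 0.0, 1.0]] 528.4266023553519
{'clock': 0.9, 'ee_pos': [0.147, -0.607, 0.231], 'eef_rot': [3.119, 0.373, 0.0], 'ft_force': [-0.032, -0.324, 0.1], 'grip_width': 1.003, 'grasp_force': 0.0, 'qpos': [1.31, 0.332, -0.065, 1.46, 0.022, 1.35, -0.088]}
```

View pics/top0.png

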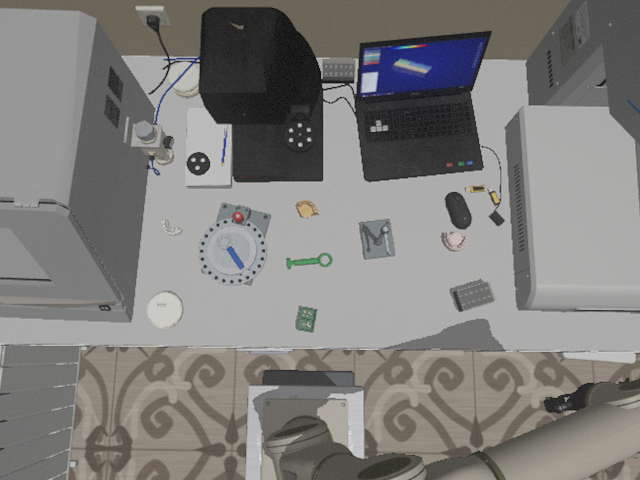

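View pics/side0.png

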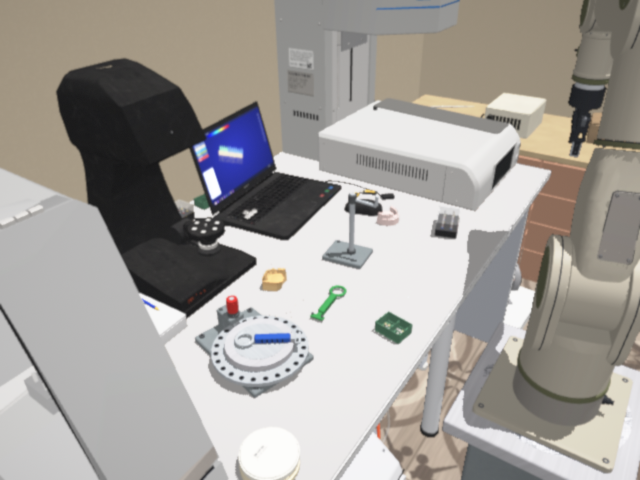

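The top view shows the blue spanner on the table at about (232,252), with its eye at (225,241) and the red knob at (238,215). The stand is at (377,238), with its hook pointing towards the robot. The green look-alike lies at (310,261) on the desk. I'll refine the handle's line from its colour.

```bash
cat >> look.py <<'E'
def ray(c,uv):
    i=camera_info(c); K=np.array(i["camera_matrix"]);P=np.array(i["pose"])
    d=P[:3,:3]@np.linalg.solve(K,[uv[0],uv[1],1.]); return P[:3,3],d
def onz(c,uv,z):
    o,d=ray(c,uv); return o+d*(z-o[2])/d[2]
def proj(c,p):
    i=camera_info(c); P=np.array(i["pose"]); q=np.array(i["camera_matrix"])@(P[:3,:3].T@(np.array(p)-P[:3,3])); return q[:2]/q[2]
def handle(c,im,z):
    h=cv2.cvtColor(im,cv2.COLOR_BGR2HSV); m=cv2.inRange(h,(105,120,60),(125,255,255))
    u,v=proj(c,(.51,.21,z)); k=np.zeros_like(m); cv2.circle(k,(int(u),int(v)),45,255,-1); m&=k
    n,l,s,_=cv2.connectedComponentsWithStats(m); b=1+s[1:,4].argmax(); ys,xs=np.nonzero(l==b)
    p=np.array([onz(c,q,z)[:2] for q in zip(xs,ys)]); mu=p.mean(0); w,V=np.linalg.eigh(np.cov(p.T))
    a=V[:,1]*np.sign(V[0,1]); t=(p-mu)@a
    print(c,"n",len(p),"mid",(mu+a*(t.max()+t.min())/2).round(4),"ang",np.degrees(np.arctan2(a[1],a[0])).round(1),"len",np.ptp(t).round(3))
E
python3 - <<'E'
from look import *
for c in("top","side"): handle(c,cv2.imread(f"pics/{c}0.png"),.058 if c=="top" else .056)
E
python3 -m pendant '0 0 .3 0 1;.1 .2 .6 0 1;.3 .4 .7 0 1;.5 .6 .7 0 1;.7 .8 .7 0 1;.9 1 .7 0 1;1 1 .7 0 1;1 1 .7 0 1' 20
```

```text
top n 113 mid [0.4984 0.2025] ang 34.9 len 0.068
side n 288 mid [0.4957 0.2025] ang 35.2 len 0.068
clock: 1.7
ee_pos: [0.2995, -0.4563, 0.3364]
eef_rot: [3.118, 0.379, 0.001]
ft_force: [-1.2, -0.2, -0.2]
grip_width: 0.998
grasp_force: 0.0
```

```bash
python3 -m pendant '.15 .15 0 0 1;.3 .3 0 .1 1;.45 .45 0 .2 1;.6 .6 0 .3 1;.7 .75 0 .35 1;.8 .9 0 .35 1;.8 1 0 .35 1;.8 1 0 .35 1' >/dev/null
python3 -m pendant '0 .2 0 0 1;0 .4 0 0 1;0 .6 0 0 1;0 .8 0 0 1;0 1 0 0 1;0 1 0 0 1;0 1 0 0 1;0 1 0 0 1'>/dev/null
python3 -m pendant '.1 .2 0 0 1;.2 .4 0 0 1;.3 .6 0 0 1;.4 .8 0 0 1;.5 1 0 0 1;.5 1 0 0 1;.5 1 0 0 1;.5 1 0 0 1'>/dev/null
python3 -m pendant '0 .2 0 0 1;0 .4 -.2 0 1;0 .6 -.4 0 1;0 .8 -.6 0 1;0 1 -.6 0 1;0 1 -.6 0 1;0 1 -.6 0 1;0 1 -.6 0 1'
python3 - <<'E'
from look import *
im=grab_frame("wrist"); cv2.imwrite("pics/w1.png",im); st()
i=camera_info("wrist"); print(i)
for t in("spanner_grip","spanner_eye","knob_grip"): print(t,[(np.round(d["centre"],3).tolist(),round(d["p"],2)) for d in finder.tip_of("wrist",t)][:3])
E
```

```text
clock: 4.9
ee_pos: [0.4928, 0.1406, 0.2466]
eef_rot: [3.0, 0.93, 0.0]
ft_force: [-0.8, -0.1, 0.5]
grip_width: 0.997
grasp_force: 0.0
{'clock': 4.95, 'ee_pos': [0.493, 0.141, 0.247], 'eef_rot': [3.0, 0.93, 0.001], 'ft_force': [-0.504, 0.504, 0.315], 'grip_width': 1.001, 'grasp_force': 0.0, 'qpos': [0.409, 0.151, -0.843, 1.696, 0.117, 1.346, -1.423]}
{'camera_matrix': array([[371.64829954,   0.        , 321.21738559],
       [  0.        , 371.64829954, 239.08702276],
       [  0.        ,   0.        ,   1.        ]]), 'pose': array([[ 0.56569553, -0.79497372, -0.21910121,  0.54915802],
       [-0.82461277, -0.54486795, -0.15209435,  0.17771603],
       [ 0.00152978,  0.26671275, -0.96377485,  0.38970071],
       [ 0.        ,  0.        ,  0.        ,  1.        ]])}
spanner_grip [([0.498, 0.207, 0.052], 0.74), ([0.496, 0.001, 0.013], 0.73)]
spanner_eye [([0.499, -0.05, 0.008], 0.93), ([0.544, 0.239, 0.059], 0.88)]
knob_grip [([0.606, 0.192, 0.087], 0.68), ([0.56, -0.422, -0.002], 0.31)]
```

View pics/w1.png

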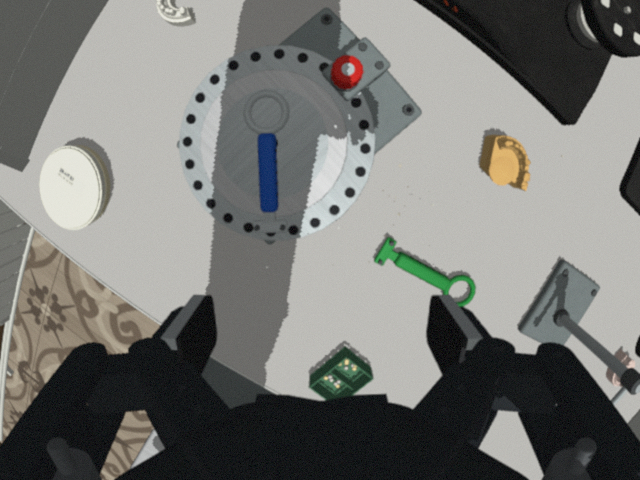

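The wrist view shows the blue handle from (267,134) to (268,211) and the eye at (266,111). The knob is at (347,71), and nothing stands near the spanner. I'll compute the exact offset from the wrist camera.

```bash
cat >> look.py <<'E'
def wrist(uv,z,i=None):
    i=i or camera_info("wrist"); K=i["camera_matrix"];P=i["pose"]
    q=np.array([(uv[0]-K[0,2])/K[0,0],(uv[1]-K[1,2])/K[1,1],0]); r=np.hypot(*q[:2])
    d=P[:3,:3]@np.append(q[:2]/r*np.sin(r),np.cos(r)); o=P[:3,3]; return (o+d*(z-o[2])/d[2])
E
python3 - <<'E'
from look import *
im=cv2.imread("pics/w1.png"); h=cv2.cvtColor(im,cv2.COLOR_BGR2HSV); m=cv2.inRange(h,(105,120,60),(125,255,255)); m[230:]=0;m[:120]=0;m[:,:240]=0;m[:,300:]=0
c=cv2.minAreaRect(np.argwhere(m)[:,::-1].astype(np.float32)); print(c)
p=wrist(c[0],.06); print("mid",p.round(4))
e=wrist((266,111),.056); g=wrist((268,211),.06);f=wrist((267,134),.06)
print("eye",e.round(4),"ends",f.round(4),g.round(4),np.linalg.norm(f-g),np.degrees(np.arctan2(*(f-g)[1::-1])))
print("knob",wrist((348,69),.102).round(4))
E
```

```text
((267.4013977050781, 172.14132690429688), (78.05706024169922, 17.54129981994629), 88.02507019042969)
mid [0.4978 0.2012 0.06  ]
eye [0.5426 0.2333 0.056 ] ends [0.5261 0.2204 0.06  ] [0.4684 0.1814 0.06  ] 0.06958961405928563 34.01556505027998
knob [0.6059 0.1925 0.102 ]
```

```bash
python3 -m pendant '.03 .2 -.2 0 .6;.03 .41 -.4 0 .6;.03 .41 -.7 0 .6;.03 .41 -1 0 .6;.03 .41 -1 0 .6;.03 .41 -1 0 .6;.03 .41 -1 0 .6;.03 .41 -1 0 .6' 30
python3 -m pendant '0 0 -.1 0 .6;0 0 -.2 0 .6;0 0 -.28 0 .6;0 0 -.31 0 .6;0 0 -.31 0 .5;0 0 -.31 0 0;0 0 -.31 0 0;0 0 -.31 0 0'
python3 - <<'E'
from look import *
im=grab_frame("wrist"); cv2.imwrite("pics/w2.png",im); st()
E
```

```text
clock: 5.9
ee_pos: [0.4982, 0.2044, 0.0987]
eef_rot: [2.999, 0.934, 0.006]
ft_force: [-0.7, -0.2, 0.1]
grip_width: 0.597
grasp_force: 0.0
clock: 6.7
ee_pos: [0.4971, 0.2043, 0.0504]
eef_rot: [2.999, 0.935, 0.002]
ft_force: [-0.4, 0.6, 2.7]
grip_width: 0.176
grasp_force: 31.4
{'clock': 6.75, 'ee_pos': [0.497, 0.204, 0.05], 'eef_rot': [2.999, 0.935, 0.002], 'ft_force': [-0.198, 1.311, 2.284], 'grip_width': 0.177, 'grasp_force': 31.461, 'qpos': [0.201, 0.442, -0.8, 1.851, 0.373, 1.003, -1.721]}
```

View pics/w2.png

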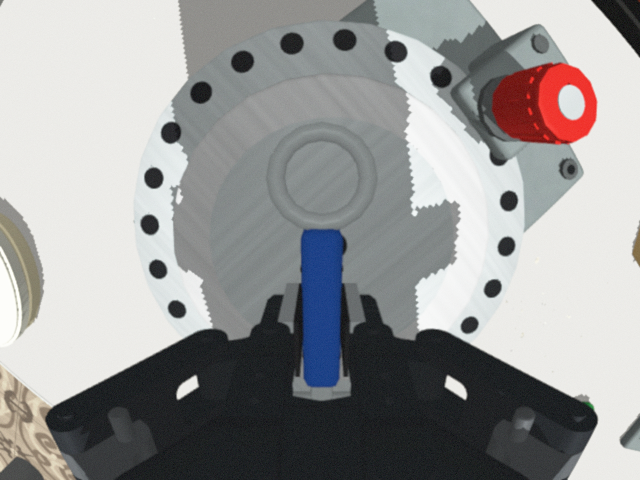

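```bash
python3 - <<'E'
from look import *
from scipy.spatial.transform import Rotation as R
o=st(); T=R.from_rotvec(o["eef_rot"]).as_matrix()
e=wrist((321.5,177),.055); print("eye",e.round(4),"in tool",(T.T@(e-o["ee_pos"])).round(4))
E
python3 -m pendant '0 0 .1 0 0;0 0 .3 0 0;0 0 .6 0 0;0 0 .85 0 0;0 0 1 0 0;0 0 1 0 0;0 0 1 0 0;0 0 1 0 0' 40
python3 -m pendant '0 -.2 .2 0 0;-.1 -.4 .4 -.05 0;-.2 -.6 .4 -.15 0;-.3 -.8 .4 -.25 0;-.4 -1 .4 -.35 0;-.4 -1 .4 -.45 0;-.4 -1 .4 -.48 0;-.4 -1 .4 -.48 0'
python3 -m pendant '0 -.15 0 0 0;0 -.35 0 0 0;0 -.5 0 0 0;0 -.7 0 0 0;0 -.85 0 0 0;0 -1 0 0 0;0 -1 0 0 0;0 -1 0 0 0'
python3 - <<'E'
from look import *
for c in("wrist","top","side"):
    im=grab_frame(c); cv2.imwrite(f"pics/{c}3.png",im)
    for t in("spanner_eye","hook_tip","hook_seat","stand"): print(c,t,[(np.round(d["centre"],3).tolist(),round(d["p"],2)) for d in finder.tip_of(c,t)][:3])
st()
E
```

```text
{'clock': 6.75, 'ee_pos': [0.497, 0.204, 0.05], 'eef_rot': [2.999, 0.935, 0.002], 'ft_force': [-0.198, 1.311, 2.284], 'grip_width': 0.177, 'grasp_force': 31.461, 'qpos': [0.201, 0.442, -0.8, 1.851, 0.373, 1.003, -1.721]}
eye [0.5418 0.2331 0.055 ] in tool [ 0.0531  0.0017 -0.0045]
clock: 7.55
ee_pos: [0.4962, 0.2037, 0.1991]
eef_rot: [2.999, 0.935, -0.002]
ft_force: [0.1, -0.2, -0.7]
grip_width: 0.172
grasp_force: 40.7
clock: 8.35
ee_pos: [0.4362, 0.0538, 0.2591]
eef_rot: [-3.138, -0.158, 0.002]
ft_force: [-0.3, 0.1, -1.1]
grip_width: 0.173
grasp_force: 40.6
clock: 9.15
ee_pos: [0.4366, -0.0956, 0.2592]
eef_rot: [-3.136, -0.161, 0.002]
ft_force: [-0.2, 0.0, -0.4]
grip_width: 0.175
grasp_force: 40.6
wrist spanner_eye [([0.497, -0.048, 0.007], 0.94), ([0.519, -0.205, 0.165], 0.28)]
wrist hook_tip [([0.493, -0.216, 0.194], 0.93)]
wrist hook_seat [([0.523, -0.205, 0.165], 0.59)]
wrist stand [([0.554, -0.203, 0.001], 0.68)]
top spanner_eye [([0.504, -0.05, 0.008], 0.76), ([0.559, -0.423, -0.004], 0.52)]
top hook_tip [([0.493, -0.207, 0.189], 0.66)]
top hook_seat [([0.524, -0.205, 0.168], 0.64)]
top stand [([0.558, -0.2, -0.0], 0.74)]
side spanner_eye [([0.503, -0.054, 0.008], 0.92), ([0.487, -0.088, 0.268], 0.72)]
side hook_tip [([0.489, -0.212, 0.192], 0.88)]
side hook_seat [([0.52, -0.204, 0.167], 0.98), ([0.556, -0.418, -0.003], 0.31)]
side stand [([0.554, -0.2, -0.0], 0.83), ([0.519, 0.214, 0.002], 0.42)]
{'clock': 9.9, 'ee_pos': [0.437, -0.096, 0.26], 'eef_rot': [3.137, 0.16, 0.0], 'ft_force': [-0.627, -0.071, -1.4], 'grip_width': 0.177, 'grasp_force': 40.645, 'qpos': [0.729, -0.056, -0.584, 1.831, -0.031, 1.357, -1.317]}
```

View pics/wrist3.png

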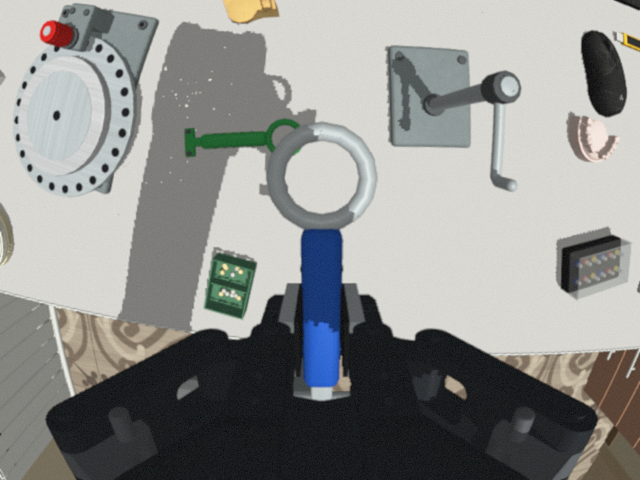

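The spanner is still firmly held and the eye is unchanged at (321,177). The hook tip is at (509,184) and the post top at (505,85). I'll convert these to world positions.

```bash
python3 - <<'E'
from look import *
t=wrist((509,184),.190);p=wrist((506,85),.187);e=wrist((321.5,177),.2645)
print(t.round(4),p.round(4),np.linalg.norm((t-p)[:2]),np.degrees(np.arctan2(*(p-t)[1::-1])),"eye",e.round(4))
for c,z in(("top",.19),("side",.19)): print(c,proj(c,t).round(1),proj(c,p).round(1))
a=[cv2.resize(cv2.imread(f"pics/{c}3.png")[int(v)-50:int(v)+50,int(u)-60:int(u)+60],None,fx=3.3,fy=3.3,interpolation=cv2.INTER_CUBIC) for c in("top","side") for u,v in[proj(c,t)]]
cv2.imwrite("pics/c3.png",cv2.hconcat(a))
E
```

```text
[ 0.4938 -0.2101  0.19  ] [ 0.5557 -0.2006  0.187 ] 0.06264670213163646 8.717374540788132 eye [ 0.4905 -0.092   0.2645]
top [389.4 252.2] [385.2 228.7]
side [375.7 196.5] [351.4 193. ]
```

View pics/c3.png

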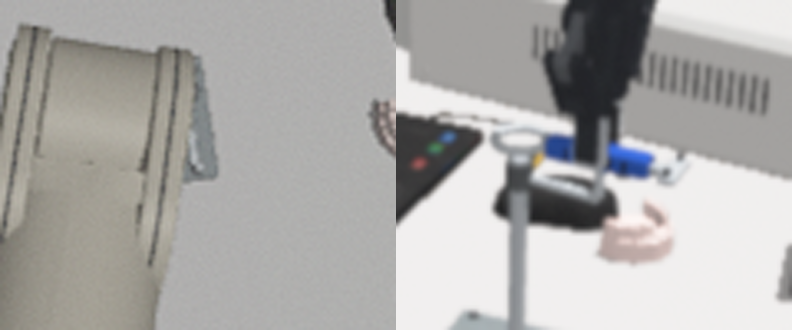

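The side crop's finger pad partly hides the hook tip, but the post top and bar elbow match the projection. I'll move the eye over the tip, still above it, and check before lowering.

```bash
python3 -m pendant '0 -.15 0 .02 0;0 -.3 0 .05 0;0 -.45 0 .05 0;0 -.6 0 .05 0;0 -.75 0 .05 0;0 -.81 -.1 .05 0;0 -.81 -.2 .05 0;0 -.81 -.2 .05 0'
python3 - <<'E'
from look import *
o=st(); im=grab_frame("wrist"); cv2.imwrite("pics/w4.png",im); s=grab_frame("side"); cv2.imwrite("pics/s4.png",s)
u,v=map(int,proj("side",(.49,-.21,.2)))
a=cv2.resize(s[v-60:v+60,u-60:u+60],(480,480),interpolation=cv2.INTER_CUBIC); b=cv2.resize(im[60:300,200:440],(310,310)); c=np.zeros((480,310,3),np.uint8); c[:310]=b
cv2.imwrite("pics/c4.png",cv2.hconcat([a,c])); print(u,v)
E
```

```text
clock: 10.7
ee_pos: [0.4357, -0.2173, 0.228]
eef_rot: [-3.13, -0.24, 0.004]
ft_force: [-0.5, 0.2, -0.8]
grip_width: 0.17
grasp_force: 40.7
{'clock': 10.7, 'ee_pos': [0.436, -0.217, 0.228], 'eef_rot': [-3.13, -0.24, 0.004], 'ft_force': [-0.472, 0.228, -0.758], 'grip_width': 0.17, 'grasp_force': 40.653, 'qpos': [0.825, 0.06, -0.47, 1.795, 0.027, 1.297, -1.068]}
377 193
```

View pics/c4.png

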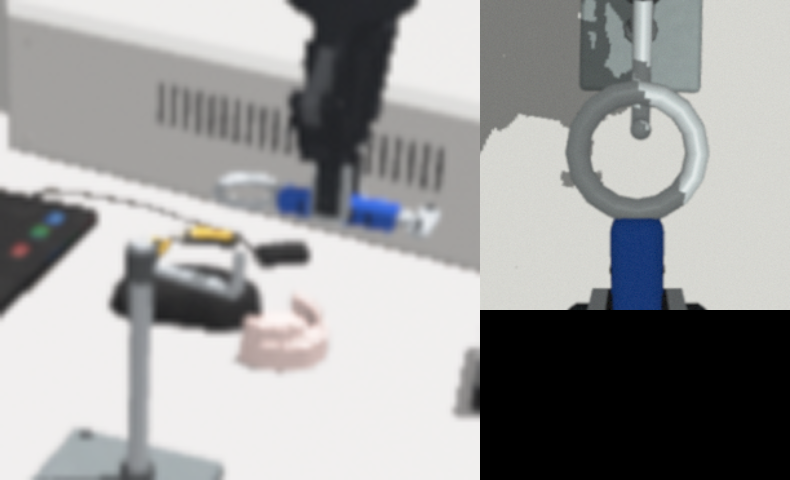

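The wrist crop shows the hook tip inside the ring's opening, at about full-image (324.6,159). The ring centre is at (321.5,177). Next I'll compute the offset between them.

```bash
python3 - <<'E'
from look import *
print("tip",wrist((324.6,159),.191).round(4),"eye",wrist((321.5,177),.2325).round(4))
E
```

```text
tip [ 0.4948 -0.2114  0.191 ] eye [ 0.49   -0.2105  0.2325]
```

```bash
python3 -m pendant '.01 0 0 0 0;.015 0 -.05 0 0;.015 0 -.1 0 0;.015 0 -.16 0 0;.015 0 -.22 0 0;.015 0 -.28 0 0;.015 0 -.33 0 0;.015 0 -.33 0 0' 30
python3 - <<'E'
from look import *
s=grab_frame("side");u,v=377,193
a=cv2.resize(s[v-60:v+60,u-60:u+60],(480,480),interpolation=cv2.INTER_CUBIC); im=grab_frame("wrist"); c=np.zeros((480,310,3),np.uint8); c[:310]=cv2.resize(im[60:300,200:440],(310,310))
cv2.imwrite("pics/c5.png",cv2.hconcat([a,c]))
E
```

```text
clock: 11.6
ee_pos: [0.4384, -0.2172, 0.179]
eef_rot: [-3.131, -0.242, 0.002]
ft_force: [-0.3, 0.2, -0.4]
grip_width: 0.173
grasp_force: 40.7
```

View pics/c5.png

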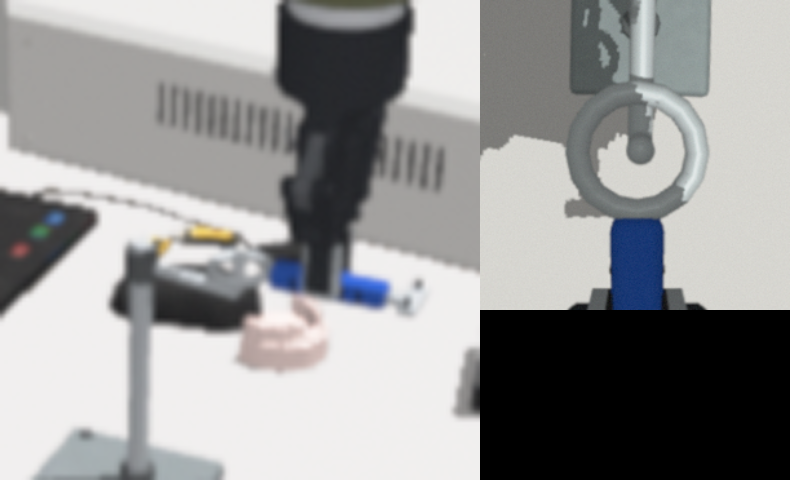

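```bash
python3 -m pendant '0 0 -.03 0 0;0 0 -.06 0 0;0 0 -.08 0 0;0 0 -.1 0 0;0 0 -.12 0 0;.005 0 -.14 0 0;.01 0 -.16 0 0;.01 0 -.16 0 0' 20
python3 -m pendant '0 0 -.02 0 0;.005 0 -.04 0 0;.01 0 -.06 0 0;.015 0 -.08 0 0;.02 0 -.1 0 0;.025 0 -.12 0 0;.03 0 -.14 0 0;.03 0 -.14 0 0'
python3 - <<'E'
from look import *
s=grab_frame("side");u,v=377,193
a=cv2.resize(s[v-60:v+60,u-60:u+60],(480,480),interpolation=cv2.INTER_CUBIC); im=grab_frame("wrist"); c=np.zeros((480,310,3),np.uint8); c[:310]=cv2.resize(im[60:300,200:440],(310,310))
cv2.imwrite("pics/c6.png",cv2.hconcat([a,c]))
E
```

```text
clock: 12.5
ee_pos: [0.4412, -0.2175, 0.1566]
eef_rot: [3.132, 0.242, 0.002]
ft_force: [0.2, 0.0, 3.0]
grip_width: 0.177
grasp_force: 41.7
clock: 13.3
ee_pos: [0.445, -0.2173, 0.135]
eef_rot: [-3.132, -0.242, 0.0]
ft_force: [-1.2, -0.3, 4.1]
grip_width: 0.174
grasp_force: 41.9
```

View pics/c6.png

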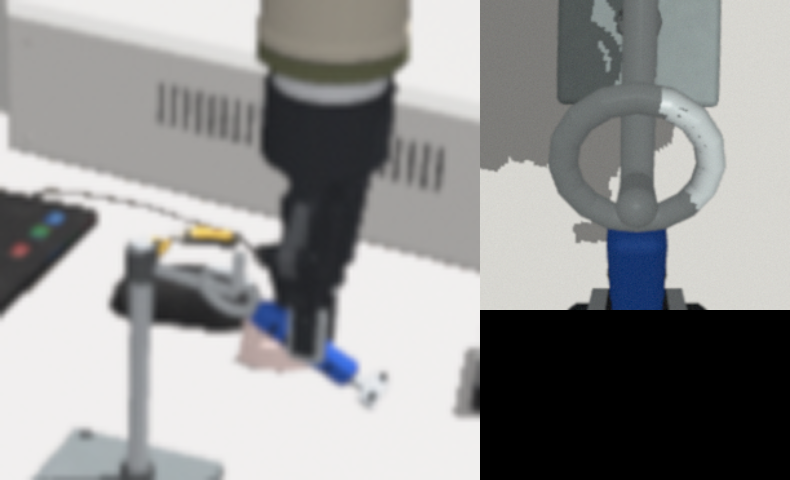

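```bash
python3 -m pendant '0 0 0 0 .7;0 0 0 0 .7;0 0 0 0 .7;0 0 0 0 .7;-.1 0 0 0 .7;-.2 0 0 0 .7;-.3 .05 0 0 .7;-.3 .1 0 0 .7'
python3 -m pendant '0 0 .2 0 .7;0 0 .4 0 .7;0 .1 .6 0 .7;0 .3 .8 0 .7;0 .5 .9 0 .7;0 .7 .9 0 .7;0 .9 .9 0 .7;0 1 .9 0 .7'
python3 - <<'E'
from look import *
s=grab_frame("side");u,v=377,213
a=cv2.resize(s[v-60:v+60,u-60:u+60],(480,480),interpolation=cv2.INTER_CUBIC)
cv2.imwrite("pics/c7.png",a)
for c in("side","top"):
    if c=="top": grab_frame(c)
    print(c,[(np.round(d["centre"],3).tolist(),round(d["p"],2)) for t in("spanner_eye","spanner_grip") for d in finder.tip_of(c,t)][:6])
    print(c,[(np.round(d["centre"],3).tolist(),round(d["p"],2)) for d in finder.tip_of(c,"knob_grip")])
E
```

```text
clock: 14.2
ee_pos: [0.3985, -0.2026, 0.1352]
eef_rot: [3.132, 0.239, -0.002]
ft_force: [0.8, -0.8, 0.2]
grip_width: 0.698
grasp_force: 0.0
clock: 15.0
ee_pos: [0.4005, -0.0497, 0.2708]
eef_rot: [3.131, 0.247, 0.001]
ft_force: [-0.2, -0.3, 1.0]
grip_width: 0.7
grasp_force: 0.0
side [([0.516, -0.208, 0.161], 0.61), ([0.502, -0.05, 0.009], 0.61), ([0.498, -0.0, 0.008], 0.79)]
side [([0.604, 0.194, 0.089], 0.58)]
top [([0.519, -0.2, 0.156], 0.47), ([0.52, -0.202, 0.104], 0.67), ([0.494, -0.0, 0.009], 0.41)]
top [([0.605, 0.191, 0.087], 0.46)]
```

View pics/c7.png

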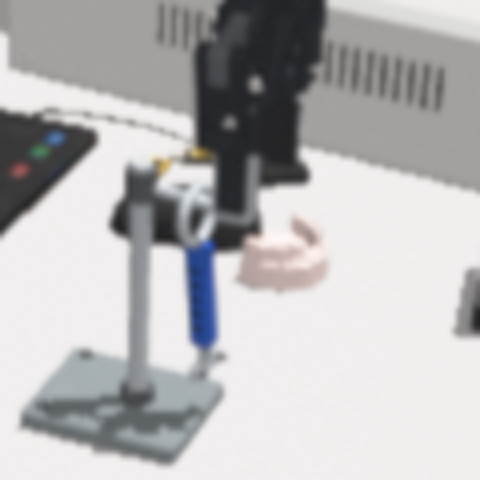

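The spanner hangs straight down from the bar, with its eye at about (195,215) in the crop, and the gripper is clear. Now the knob.

```bash
python3 -m pendant '.1 .15 0 0 1;.25 .3 0 0 1;.4 .45 0 0 1;.5 .6 0 0 1;.6 .75 0 0 1;.7 .9 0 0 1;.7 1 0 0 1;.7 1 0 0 1' 80 >/dev/null
python3 -m pendant '.1 .15 0 0 1;.2 .3 0 0 1;.3 .4 -.1 0 1;.3 .4 -.3 0 1;.3 .4 -.4 0 1;.3 .4 -.4 0 1;.3 .4 -.4 0 1;.3 .4 -.4 0 1'
python3 - <<'E'
from look import *
from scipy.spatial.transform import Rotation as R
i=camera_info("wrist"); im=grab_frame("wrist"); cv2.imwrite("pics/w8.png",im); st()
print([(np.round(d["centre"],3).tolist(),round(d["p"],2)) for d in finder.tip_of("wrist","knob_grip")])
h=cv2.cvtColor(im,cv2.COLOR_BGR2HSV); m=cv2.inRange(h,(0,150,60),(8,255,255))|cv2.inRange(h,(172,150,60),(180,255,255))
n,l,s,c=cv2.connectedComponentsWithStats(m); b=1+s[1:,4].argmax(); print(s[b],c[b]); print("mid@.086",wrist(c[b],.09,i).round(4))
E
```

```text
clock: 17.0
ee_pos: [0.5506, 0.1571, 0.2118]
eef_rot: [3.132, 0.24, 0.003]
ft_force: [-0.2, -0.7, -0.4]
grip_width: 1.0
grasp_force: 0.0
{'clock': 17.05, 'ee_pos': [0.551, 0.157, 0.212], 'eef_rot': [3.132, 0.241, 0.003], 'ft_force': [-0.536, 0.25, -0.059], 'grip_width': 0.999, 'grasp_force': 0.0, 'qpos': [0.348, 0.344, -0.865, 1.598, 0.269, 1.323, -1.971]}
[]
[264 134  37  35 769] [282.65669701 150.38231469]
mid@.086 [0.6063 0.1918 0.09  ]
```

View pics/w8.png

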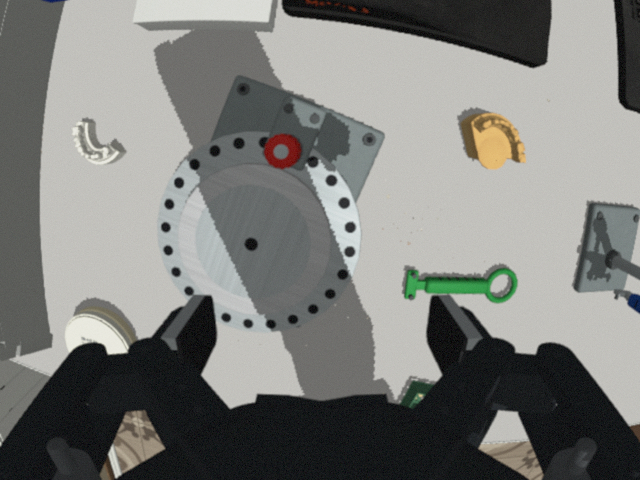

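```bash
python3 - <<'E'
from look import *
for z in(.1,.25,.35,.45): print(z,onz("top",(270,122),z).round(3),onz("top",(215,105),z).round(3),onz("top",(163,140),z).round(3))
print(onz("top",(240,180),.04).round(3), camera_info("wrist")["pose"][:3,3].round(3))
E
python3 -m pendant '.1 .07 0 0 1;.2 .14 0 0 1;.3 .2 0 0 1;.37 .23 0 0 1;.37 .23 0 0 1;.37 .23 -.15 0 1;.37 .23 -.3 0 1;.37 .23 -.3 0 1'
```

```text
0.1 [0.885 0.113 0.1  ] [0.935 0.273 0.1  ] [0.826 0.415 0.1  ]
0.25 [0.819 0.099 0.25 ] [0.864 0.243 0.25 ] [0.766 0.37  0.25 ]
0.35 [0.775 0.09  0.35 ] [0.817 0.222 0.35 ] [0.726 0.341 0.35 ]
0.45 [0.731 0.081 0.45 ] [0.769 0.202 0.45 ] [0.686 0.311 0.45 ]
[0.729 0.2   0.04 ] [0.618 0.166 0.355]
clock: 17.9
ee_pos: [0.604, 0.1908, 0.163]
eef_rot: [3.131, 0.241, -0.006]
ft_force: [-0.3, 0.4, -0.0]
grip_width: 0.998
grasp_force: 0.0
```

```bash
python3 -m pendant '.01 .01 -.15 0 1;.01 .01 -.3 0 1;.01 .01 -.45 0 1;.01 .01 -.55 0 1;.01 .01 -.59 0 1;.01 .01 -.59 0 1;.01 .01 -.59 0 .6;.01 .01 -.59 0 .5'
python3 -m pendant '0 0 0 0 .4;0 0 0 0 0;0 0 0 0 0;0 0 0 0 0;0 0 0 0 0;0 0 0 0 0;0 0 0 0 0;0 0 0 0 0' 80
```

```text
clock: 18.7
ee_pos: [0.6076, 0.1939, 0.0781]
eef_rot: [-3.132, -0.242, -0.003]
ft_force: [-0.1, -0.1, 0.1]
grip_width: 0.689
grasp_force: 0.0
clock: 19.5
ee_pos: [0.6072, 0.1936, 0.0775]
eef_rot: [3.132, 0.242, 0.001]
ft_force: [-1.3, -0.9, 6.4]
grip_width: 0.253
grasp_force: 78.1
```

```bash
python3 -m pendant '0 0 .01 0 0;0 0 .02 0 0;0 0 .03 0 0;0 0 .04 0 0;0 0 .05 0 0;0 0 .06 0 0;0 0 .07 0 0;0 0 .08 0 0' 100
python3 -m pendant '0 0 .01 0 0;0 0 .02 0 0;0 0 .025 0 0;0 0 .03 0 0;0 0 .035 0 0;0 0 .035 0 0;0 0 .035 0 0;0 0 .035 0 0'
```

```text
clock: 20.3
ee_pos: [0.6071, 0.1936, 0.0888]
eef_rot: [-3.132, -0.242, -0.0]
ft_force: [4.8, 1.2, -9.1]
grip_width: 0.244
grasp_force: 98.1
clock: 21.1
ee_pos: [0.6071, 0.1936, 0.0938]
eef_rot: [-3.132, -0.242, -0.0]
ft_force: [4.9, 2.7, -8.8]
grip_width: 0.243
grasp_force: 98.2
```

```bash
python3 -m pendant '0 0 .005 0 0;0 0 .01 0 0;0 0 .01 0 0;0 0 .015 0 0;0 0 .015 0 0;0 0 .02 0 0;0 0 .02 0 0;0 0 .02 0 0'
```

```text
clock: 21.9
ee_pos: [0.6071, 0.1935, 0.0959]
eef_rot: [-3.132, -0.242, 0.0]
ft_force: [8.9, 4.6, -17.7]
grip_width: 0.241
grasp_force: 98.9
```

```bash
python3 -m pendant '0 0 .005 0 0;0 0 .005 0 0;0 0 .01 0 0;0 0 .01 0 0;0 0 .01 0 0;0 0 .01 0 0;0 0 .01 0 0;0 0 .01 0 0'
python3 - <<'E'
from look import *
s=grab_frame("side"); st(); 
print([(np.round(d["centre"],3).tolist(),round(d["p"],2)) for t in("knob_grip","spanner_eye") for d in finder.tip_of("side",t)])
u,v=map(int,proj("side",(.606,.192,.08)))
cv2.imwrite("pics/c9.png",cv2.hconcat([cv2.resize(q,(390,390),interpolation=cv2.INTER_CUBIC) for q in(s[v-50:v+50,u-50:u+50],s[153:273,317:437])]))
E
```

```text
clock: 22.7
ee_pos: [0.6069, 0.1935, 0.0959]
eef_rot: [-3.131, -0.242, 0.001]
ft_force: [15.3, 7.0, -29.6]
grip_width: 0.247
grasp_force: 99.3
{'clock': 22.75, 'ee_pos': [0.607, 0.193, 0.096], 'eef_rot': [-3.131, -0.242, 0.001], 'ft_force': [14.432, 7.565, -29.952], 'grip_width': 0.248, 'grasp_force': 99.268, 'qpos': [0.196, 0.59, -0.785, 1.547, 0.436, 1.189, -2.086]}
[([0.604, 0.198, 0.108], 0.55), ([0.502, -0.054, 0.006], 0.94), ([0.517, -0.207, 0.164], 0.57)]
```

View pics/c9.png

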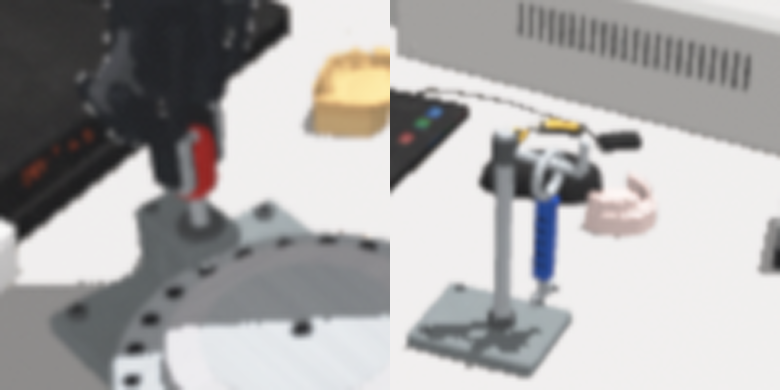

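The knob is up against its stop: the TCP has stopped rising while the force grew, and the pin shank shows under the knob at (197,215). The spanner still hangs straight. I'm handing the job in.

```bash
python3 -c "
from bench import workorder
print(workorder.job_done())"
```

```text
the job is handed in; nothing more can be done
None
```

The spanner hangs straight down from the hook, let go, and the index pin was then pulled up against its stop, where the gripper still holds it; the job was handed in at about 23 s of the 48 s allowed.

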